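# Open the used-battery jar and drop in the dead batteries

## Task

The used-battery jar is screwed shut: unscrew its green lid, lift it off and lay it flat on the desk top, right way up and clear of the jar. Then put both dead 9-volt block batteries into the jar. Do not shove or knock over the other things on the desk.

Things in the scene. Friction and masses are not known exactly. Their poses are not given: they have to be found in the camera images.
- battery_jar: clear round jar, 84 mm across, yellow label band, clamped upright in a dark steel foot plate (112 x 100 x 4 mm) screwed to the desk: it does not move. Origin: centre of the plate's underside, on the desk; z up along the jar's axis. Its neck is 54 mm across over the thread; the shoulder below it widens from the neck (122 mm up) to full width (100 mm up).
- jar_mouth (a point): centre of the jar's mouth, at rim height, 150 mm above the desk. The mouth is 41 mm across, the jar 79 mm inside; four old round cells lie on its floor (tops 21 mm above the desk).
- jar_lid: green ribbed screw lid, 62 mm across, 26 mm high, about 45 g, pale raised battery sign on top, hollow underneath. Origin: centre of its open underside; z up to its top. It starts screwed tight on the jar, its origin 128 mm and its top 154 mm above the desk. Grip it round its rim from above.
- lid_top (a point): centre of the lid's top face, 26 mm above its origin. Ordinary thread: anticlockwise from above loosens it. A rubber seal makes the first half radian stiff (under 1 N m: grip firmly). It climbs 2.6 mm per radian, and the thread lets go after about 3.1 rad in all, so it takes several twists, each with a fresh grip; until then it cannot be pulled off. Turning farther does no harm.
- battery_a: dead 9-volt block battery, black with a copper-coloured top third and two metal snap studs, standing on end: 26.5 mm along its x, 17.5 mm along its y, 48.5 mm high with the studs (46 mm without), 46 g. Origin: centre of its underside; z up. Either pair of sides can be gripped; the rubber stamp stands 19 mm from its -y side.
- battery_b: the other dead battery, exactly alike; the tape measure stands 21 mm from its -x side.
- battery_a_mid (a point): middle of battery_a (24 mm above its underside)
- battery_b_mid (a point): middle of battery_b (24 mm above its underside)
- rubber_stamp: wooden rubber stamp, loose, 24 x 60 x 69 mm (x, y, z). Origin: centre of its underside
- tape_measure: yellow and black tape measure, loose, 34 x 76 x 60 mm. Origin: centre of its underside
- coffee_mug: blue-green mug, loose, 86 x 123 x 90 mm with its handle. Origin: centre of the 86 x 123 mm outline, underside
- stapler: black stapler, loose, 36 x 153 x 56 mm. Origin: centre of its underside
- glue_stick: white glue stick with a red cap, loose, standing, 25 mm across, 88 mm high. Origin: centre of its underside
- binder_clip: black binder clip standing on its base, loose, 32 x 32 x 40 mm. Origin: centre of its underside
- clear_tape: roll of brown packing tape lying flat, loose, 96 mm across, 48 mm high. Origin: centre of its underside
- pencil_box: brown leather pencil box, fixed, 86 x 160 x 85 mm (x, y, z); pink scissors and a glue pen stand up out of it, to 225 mm. Origin: centre of its underside
- hole_punch: blue and black hole punch, fixed, 113 x 120 x 62 mm. Origin: centre of its underside
- pen_cup: black mesh cup with pens and rulers, fixed, 86 mm across, 305 mm high in all. Origin: centre of its underside

How it is judged:
By the outcome, as a careful person would: the job done as asked, in the order asked, and still so for the second after the job is handed in, with the robot touching nothing.
It also fails if it takes over 72 s, if anything falls off the work surface, if the arm or the gripper's body presses on something with over 40 N, if the wrist force passes 120 N, or if a joint passes its speed limit or range.

## Robot

A 6-joint arm with a two-finger parallel gripper is mounted at the origin on a cart in front of the work surface, level with it; the furniture and walls round the work are solid. World frame = base frame: x ahead of the robot, y to its left, z up, the work surface at z = 0. Lengths are in m, angles in degrees, forces in N, time in s.
With the tool pointing down it reaches from about 0.375 to 0.9 m from the base axis. Payload 3.1 kg.
Tool frame: the origin (TCP) lies midway between the tips of the shut fingers; the grasp point (between the pads) lies 19 mm behind it; z points along the fingers, y is the line along which they close (so a half turn about z gives the same grasp; the last joint's range is limited). The gripper opens to 87 mm and grips with 3 to 60 N. Pads are 19 mm wide; open, the fingers measure 117 mm over their backs; the gripper's body (75 mm by 190 mm) begins 51 mm behind the grasp point.
Start: joints at [-76.977, 30.224, 82.088, -0, 67.689, -10.227], TCP at [0.247, -0.574, 0.223] pointing down, gripper open.
Joint ranges: [-176.69, 176.69], [-43.24, 126.21], [12.49, 139.97], [-82, 262], [0, 151.66], [-163.58, 163.58]. Speed limits (degrees/s): [159.86, 159.86, 180, 180, 180, 180].

## Interface

Orientations are given as a 3x3 rotation matrix whose columns are the frame's x, y, z axes.
In Python, from rig import read_state, optics, bot gives the robot as it stands. The module is installed in compiled form; this text tells all that it offers.
- The arm moves only by the tool send_rows, never from a script. Its argument "commands" is a list of rows, each a list of 7 numbers: the turn, a rotation vector about the tool's x, y, z in units of 5 degrees (1.0 is 5 degrees), then the shift along the tool's x, y, z in units of 30 mm (1.0 is 30 mm), then the opening, from 0 (shut) to 1 (fully open). In form: [[rx, ry, rz, tx, ty, tz, gripper], ...]. A call has 1 to 20 rows; each row is the pose to reach, as a shift and turn from the pose commanded when the call began, along the tool's axes at that moment; what a row does not reach only later rows make up. A row lasts 1/12 s, in which the tool goes at most 41.7 mm and 7.16 degrees, less where a joint would pass 70% of its speed; a pose out of reach is approached as far as the arm can. A call with a gripper value outside its range is refused whole. The fingers move at their own pace and stop on an object; the grip force is fixed at half the most. Time passes only in rows, so rows that repeat a pose let the fingers close. It gives the time, the measured TCP pose, the force, the opening and the grip force at its end, in the units of the state.
- read_state(): the state, without advancing time (a new reading comes with each control period).
- optics.capture(name): name is "side" or "top"; returns a dict with "image" (400x640x3 uint8, blue, green, red), "intrinsics" (3x3 intrinsics, pixels), "extrinsics" (4x4, takes a point from world to camera coordinates). Camera axes: x right, y down, z forward; pixel columns grow to the right and rows downward; lengths in m; the calibration is good to about 2 mm. A picture is of the moment at which its call begins. There is no depth.
- bot.hand_in(): hands the job in; it is judged then, once.
The state is a dict: "time_s": time; "joint_positions": joint angles; "qvel": joint speeds; "tau": joint torques, N m; "position": TCP position; "tcp_rot": TCP orientation; "force": force on the tool from outside, world axes, zero at the start; "moment": the same for the moment, N m; "opening": opening from 0.0 (shut) to 1.0 (fully open); "grasp_force": force on a finger pad.
Only numpy, scipy, OpenCV 4.12 (cv2) and the standard library are available. Lean on these libraries where they do the work, as an engineer would, in place of code of your own. Each camera call takes 0.05 s, during which the arm holds its last target. There are 200 camera calls.

## Working session

There is one attempt and no reset: what is moved stays moved. The work goes in short steps, Python scripts to look and compute and a tool call to move; the robot and the scene stay as the last step left them, time stands still between calls to the robot, and variables do not carry over. Pictures are saved under pics/ and viewed, at most 10 in all, crops included, and the job is handed in when it is done.

Besides the shell and the picture viewer there is one more tool, called after "Call:" by a JSON object that holds its "op" and its "data". send_rows: Moves the arm, as the interface text tells. Its arguments: {"type":"object","properties":{"commands":{"type":"array","items":{"type":"array","items":{"type":"number"}}}},"required":["commands"]}

```bash
mkdir -p pics; python3 - <<'E'
from rig import read_state, optics
import cv2,numpy as np
for n in ("top","side"):
    c=optics.capture(n); cv2.imwrite(f"pics/{n}0.png",c["image"]); np.savez(f"{n}0.npz",**c)
    print(n,c["intrinsics"].round(1).tolist(),c["extrinsics"].round(3).tolist())
s=read_state();print(s)
E
```

```text
top [[396.9, 0.0, 315.5], [0.0, 396.9, 195.6], [0.0, 0.0, 1.0]] [[-0.019, -1.0, 0.004, -0.022], [-0.981, 0.017, -0.191, 0.559], [0.191, -0.007, -0.982, 1.399], [0.0, 0.0, 0.0, 1.0]]
side [[511.0, 0.0, 321.1], [0.0, 511.0, 208.9], [0.0, 0.0, 1.0]] [[1.0, 0.003, 0.005, -0.557], [0.006, -0.609, -0.793, 0.062], [0.001, 0.793, -0.609, 1.521], [0.0, 0.0, 0.0, 1.0]]
{'time_s': 0.1, 'joint_positions': array([-7.69769037e+01,  3.02730145e+01,  8.21487334e+01, -2.58571779e-04,
        6.76881254e+01, -1.02292322e+01]), 'qvel': array([ 0.05460487, -0.03574038, -0.22041967, -0.07100485, -0.11740257,
        0.05433407]), 'tau': array([-5.34354622e-04, -4.40985096e+01, -1.77151269e+01,  6.33686897e-02,
        5.33667288e-02, -4.82269627e-05]), 'position': array([ 0.24659616, -0.57358936,  0.22167791]), 'tcp_rot': array([[ 9.18774562e-01,  3.94782362e-01, -4.36197939e-04],
       [ 3.94782459e-01, -9.18772726e-01,  1.86738465e-03],
       [ 3.36443754e-04, -1.88790881e-03, -9.99998161e-01]]), 'force': array([0.19181042, 0.28952849, 0.2601432 ]), 'moment': array([ 0.04731773, -0.00054735, -0.02568641]), 'grasp_force': 0.0, 'opening': 0.9982470192536399}
```

View pics/top0.png

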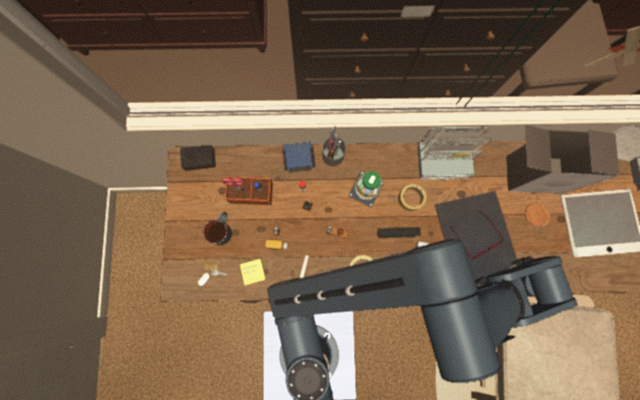

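View pics/side0.png

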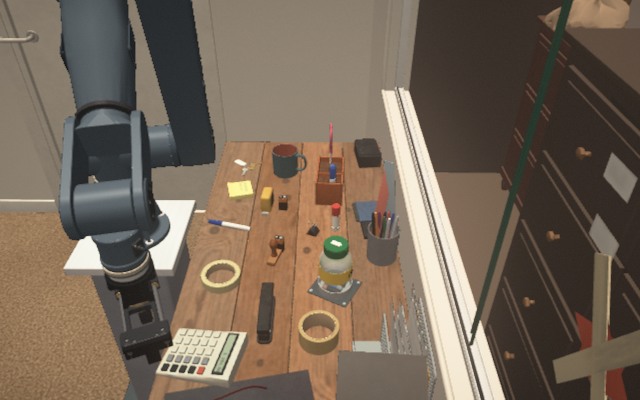

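The top view shows the lid at about (372,180), the tape measure at (273,244) with a battery beside it, and the stamp and battery near (335,231). The side view shows the lid at (336,246), the stamp and battery at (277,248), and the tape and battery at (275,200). I'll zoom in on these next.

```bash
python3 - <<'E'
import cv2,numpy as np
t=np.load("top0.npz")["image"];s=np.load("side0.npz")["image"]
z=lambda im,x,y,w,h,k:cv2.resize(im[y:y+h,x:x+w],(w*k,h*k),interpolation=cv2.INTER_CUBIC)
a=z(t,260,220,100,37,8); b=z(s,250,180,50,37,8); c=z(s,255,230,50,37,8)
cv2.imwrite("pics/z1.png",np.vstack([a,np.hstack([b,c])]))
E
```

```text
(no output)
```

View pics/z1.png

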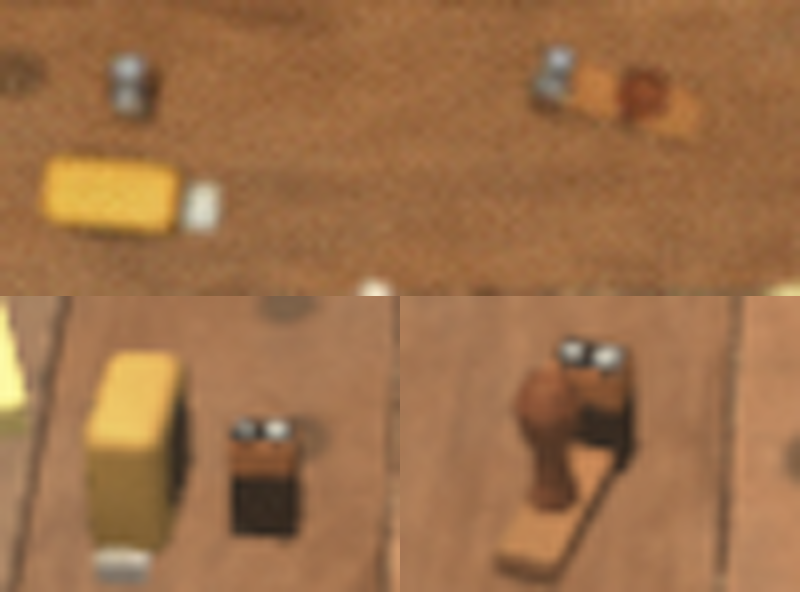

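Battery_b's studs are at top px ≈(276,228) and (276,232), and at side px ≈(280.4,196.7) and (284.7,196.6). Battery_a's studs are at top px ≈(329.9,227) and (329,230.6), and at side px ≈(276.5,237) and (281,237.5). Next I'll turn these and the lid into world points.

```bash
cat > h.py <<'E'
import numpy as np,cv2
def ray(c,uv,z):
    E=c["extrinsics"];R,t=E[:3,:3],E[:3,3];o=-R.T@t
    d=R.T@np.linalg.inv(c["intrinsics"])@np.array([uv[0],uv[1],1.]);return o+d*(z-o[2])/d[2]
def tri(ct,cs,a,b):
    Ps=[c["intrinsics"]@c["extrinsics"][:3] for c in (ct,cs)]
    X=cv2.triangulatePoints(Ps[0],Ps[1],np.float64(a).reshape(2,1),np.float64(b).reshape(2,1));return (X[:3]/X[3]).ravel()
def mask_c(im,lo,hi,box=None):
    m=cv2.inRange(cv2.cvtColor(im,cv2.COLOR_BGR2HSV),lo,hi)
    if box: k=np.zeros_like(m);x,y,w,h=box;k[y:y+h,x:x+w]=1;m=m*k
    n,l,s,ce=cv2.connectedComponentsWithStats(m)
    i=1+np.argmax(s[1:,4]);return ce[i],s[i]
E
python3 - <<'E'
from h import *
np.set_printoptions(precision=4,suppress=True)
T=dict(np.load("top0.npz"));S=dict(np.load("side0.npz"))
G=((45,90,40),(90,255,255))
for c,b in((T,(350,160,50,40)),(S,(310,230,50,40))):
    ce,s=mask_c(c["image"],*G,b);print("lid",ce,s,ray(c,ce,.141))
P={"a1":((329.9,227.1),(281,237.5)),"a2":((329,230.6),(276.5,237)),"b1":((276,228.1),(284.7,196.6)),"b2":((276,232.5),(280.4,196.7))}
for k,(a,b) in P.items(): print(k,ray(T,a,.0475),ray(S,b,.0475),tri(T,S,a,b))
# others from top
for k,uv,z in(("pencup",(333,152),.1),("pencup base side",None,0),("pbox",(249,191),.085),("packtape",(412,197),.048),("glue",(302,184),.088),("clip",(307,206),.03),("stapler",(399,232),.05),("punch",(298,156),.06),("stamp knob",(340.5,231.5),.065),("mug",(217,231),.09)):
    if uv: print(k,ray(T,uv,z))
for k,uv,z in(("pencup base",(383,252),0),("pencup rim",(383,225),.1),("packtape",(319,332),.024),("window ledge",(405,280),0)): print("S",k,ray(S,uv,z))
E
```

```text
lid [371.0339 180.0565] [363 172  18  17 177] [ 0.5931 -0.2253  0.141 ]
lid [335.406  244.3496] [324 236  24  18 266] [ 0.5927 -0.2202  0.141 ]
a1 [ 0.4427 -0.0825  0.0475] [ 0.4458 -0.0871  0.0475] [ 0.4445 -0.0824  0.0433]
a2 [ 0.43   -0.0789  0.0475] [ 0.4331 -0.0851  0.0475] [ 0.4317 -0.0789  0.042 ]
b1 [0.4426 0.1127 0.0475] [0.4446 0.106  0.0475] [0.4437 0.1133 0.0421]
b2 [0.4266 0.1127 0.0475] [0.4313 0.1053 0.0475] [0.4293 0.1137 0.0411]
pencup [ 0.7094 -0.0984  0.1   ]
pbox [0.5736 0.2061 0.085 ]
packtape [ 0.5482 -0.3873  0.048 ]
glue [0.5953 0.0156 0.088 ]
clip [ 0.5246 -0.0004  0.03  ]
stapler [ 0.4201 -0.3314  0.05  ]
punch [0.7086 0.0299 0.06  ]
stamp knob [ 0.4243 -0.1192  0.065 ]
mug [0.4313 0.3154 0.09  ]
S pencup base [ 0.7332 -0.0923  0.    ]
S pencup rim [ 0.7252 -0.0937  0.1   ]
S packtape [ 0.5536 -0.3964  0.024 ]
S window ledge [ 0.7816 -0.2022  0.    ]
```

```bash
python3 - <<'E'
from h import *
np.set_printoptions(precision=4,suppress=True)
T=dict(np.load("top0.npz"));S=dict(np.load("side0.npz"))
print("lid")
for c,(x,y,w,h) in((T,(350,160,50,40)),(S,(310,228,50,40))):
    im=c["image"][y:y+h,x:x+w].astype(int)
    for th in(4,10,18):
        m=((im[...,1]-im[...,2]>th)&(im[...,1]-im[...,0]>th*.3)).astype(np.uint8)
        n,l,s,ce=cv2.connectedComponentsWithStats(m);i=1+np.argmax(s[1:,4])
        cn=max(cv2.findContours((l==i).astype(np.uint8),0,2)[0],key=cv2.contourArea);hu=cv2.convexHull(cn)
        M=cv2.moments(hu);p=(M["m10"]/M["m00"]+x,M["m01"]/M["m00"]+y);print(th,s[i],p,ray(c,p,.141))
# studs: weight = brightness excess with low saturation
for k,c,(x,y,w,h) in(("aT",T,(325,224,9,11)),("bT",T,(272,225,9,11)),("aS",S,(272,233,14,8)),("bS",S,(276,193,14,8))):
    im=c["image"][y:y+h,x:x+w].astype(float)
    wt=np.clip(im[...,0]-0.45*im[...,2]-25,0,None)  # blue high relative to red: grey
    Y,X=np.mgrid[y:y+h,x:x+w];p=np.array([(wt*X).sum(),(wt*Y).sum()])/wt.sum()
    C=np.cov(np.vstack([X.ravel(),Y.ravel()]),aweights=wt.ravel());e,v=np.linalg.eigh(C);d=v[:,1]*3
    q=[ray(c,p+s*d,.0475)for s in(1,-1)];dd=(q[0]-q[1]);dd*=np.sign(dd[0])
    print(k,p,e,ray(c,p,.0475),"yaw",np.degrees(np.arctan2(dd[1],dd[0])))
# tape measure / jar label / stapler check with footprint
m=cv2.inRange(cv2.cvtColor(T["image"],cv2.COLOR_BGR2HSV),(18,150,120),(32,255,255))[230:260,255:290]
print("tape rect",cv2.minAreaRect(cv2.findNonZero(m)))
E
```

```text
lid
4 [  9  11  22  20 280] (369.82732240437156, 181.02732240437157) [ 0.5897 -0.221   0.141 ]
10 [  9  11  22  19 260] (369.87972508591065, 180.81156930126002) [ 0.5905 -0.2212  0.141 ]
18 [  9  12  22  18 236] (369.8758535071384, 180.81440099317194) [ 0.5905 -0.2212  0.141 ]
4 [ 14   8  24  23 446] (335.539911308204, 247.04582409460457) [ 0.5929 -0.2302  0.141 ]
10 [ 14   8  24  23 436] (335.48634493078936, 247.00748222970446) [ 0.5927 -0.23    0.141 ]
18 [ 14   8  24  18 301] (335.7164634146341, 244.54471544715446) [ 0.5935 -0.221   0.141 ]
aT [329.0437 228.077 ] [0.6215 2.9   ] [ 0.4392 -0.0793  0.0475] yaw -21.11562798822443
bT [275.4751 229.3064] [0.7314 3.4126] [0.4382 0.1146 0.0475] yaw -5.343765751400854
aS [278.7905 236.8463] [0.4523 5.3036] [ 0.4394 -0.0844  0.0475] yaw -11.813663151481439
bS [282.9968 196.2367] [0.4164 3.7126] [0.4392 0.1078 0.0475] yaw -2.697648745216451
tape rect ((18.50990104675293, 13.900989532470703), (15.52258014678955, 8.457816123962402), 5.7105937004089355)
```

```bash
cat >> h.py <<'E'
from scipy.spatial.transform import Rotation as Ro
def go(p,psi):
    from rig import read_state
    s=read_state();R=s["tcp_rot"];c,q=np.cos(np.radians(psi)),np.sin(np.radians(psi))
    Rt=np.array([[c,q,0],[q,-c,0],[0,0,-1.]])
    rv=Ro.from_matrix(R.T@Rt).as_rotvec(degrees=True)/5; sh=R.T@(np.array(p)-s["position"])/.03
    print(s["time_s"],"pos",s["position"].round(4),"psi",round(float(np.degrees(np.arctan2(R[1,0],R[0,0]))),2),"j6",s["joint_positions"][5].round(1),"open",round(s["opening"],3),"gf",round(float(s["grasp_force"]),1),"F",s["force"].round(1))
    print("row",rv.round(2),sh.round(3))
E
python3 -c "
from h import *
go((.592,-.228,.25),-85)"
```

```text
0.1 pos [ 0.2466 -0.5736  0.2217] psi 23.25 j6 -10.2 open 0.998 gf 0.0 F [0.2 0.3 0.3]
row [-2.000e-02  2.000e-02  2.165e+01] [15.126 -6.04  -0.928]
```

Call:
{"op": "send_rows", "data": {"commands": [[0,0,0,0,0,-1,1],[0,0,21.65,15.12,-6.04,-0.93,1],[0,0,21.65,15.12,-6.04,-0.93,1],[0,0,21.65,15.12,-6.04,-0.93,1],[0,0,21.65,15.12,-6.04,-0.93,1],[0,0,21.65,15.12,-6.04,-0.93,1],[0,0,21.65,15.12,-6.04,-0.93,1],[0,0,21.65,15.12,-6.04,-0.93,1],[0,0,21.65,15.12,-6.04,-0.93,1],[0,0,21.65,15.12,-6.04,-0.93,1],[0,0,21.65,15.12,-6.04,-0.93,1],[0,0,21.65,15.12,-6.04,-0.93,1],[0,0,21.65,15.12,-6.04,-0.93,1],[0,0,21.65,15.12,-6.04,-0.93,1],[0,0,21.65,15.12,-6.04,-0.93,1],[0,0,21.65,15.12,-6.04,-0.93,1],[0,0,21.65,15.12,-6.04,-0.93,1],[0,0,21.65,15.12,-6.04,-0.93,1],[0,0,21.65,15.12,-6.04,-0.93,1],[0,0,21.65,15.12,-6.04,-0.93,1]]}}

```text
time_s: 1.77
position: [0.5918, -0.2287, 0.2502]
tcp_rot: [[0.089, -0.996, -0.001], [-0.996, -0.089, 0.0], [-0.0, 0.0, -1.0]]
force: [-0.1, -0.3, -0.0]
opening: 0.996
grasp_force: 0.0
```

```bash
python3 - <<'E'
from h import *
from rig import optics
go((.592,-.228,.17),-85)
o=[]
for n,(x,y,w,h) in(("top",(325,140,80,70)),("side",(295,190,80,70))):
    c=optics.capture(n);np.savez(n+"1.npz",**c);o.append(cv2.resize(c["image"][y:y+h,x:x+w],None,fx=5,fy=5,interpolation=cv2.INTER_CUBIC))
cv2.imwrite("pics/z2.png",np.hstack(o))
E
```

```text
1.7667 pos [ 0.5918 -0.2287  0.2502] psi -84.9 j6 143.7 open 0.996 gf 0.0 F [-0.1 -0.3 -0. ]
row [0.01 0.   0.02] [-0.021 -0.011  2.672]
```

View pics/z2.png

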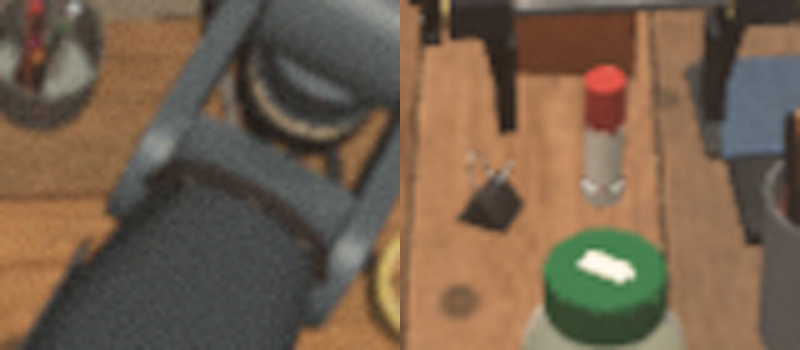

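The side crop shows the fingertips straddling the lid. They are at px ≈(316,216) and (357.5,221), and the lid's top disc is centred at ≈(335.8,243.2). Next I'll check the lid against the projected tool point.

```bash
python3 - <<'E'
from h import *
S=dict(np.load("side1.npz"));T=dict(np.load("top0.npz"))
print("lid top side",ray(S,(335.8,243.2),.154))
im=T["image"];m=cv2.inRange(cv2.cvtColor(im,cv2.COLOR_BGR2HSV),(45,60,30),(90,255,255))[165:200,355:390]
n,l,s,ce=cv2.connectedComponentsWithStats(m);print(s,ce)
for r in m[::1]: print(''.join('#' if v else '.' for v in r))
P=S["intrinsics"]@S["extrinsics"][:3]
for dx in(-.0435,.0435):
    q=P@np.array([.5918+dx,-.2287,.2502,1]);print(q[:2]/q[2])
E
```

```text
lid top side [ 0.59319529 -0.23070344  0.154     ]
[[  0   0  35  35 998]
 [  4   7  22  17 227]] [[17.37174349 17.33667335]
 [15.36563877 15.51982379]]
...................................
...................................
...................................
...................................
...................................
...................................
...................................
.............#######...............
...........###########.............
..........#############............
.........###############...........
.........#######....####...........
........#######.....#####..........
........#######.....######.........
........######......######.........
........######.....#######.........
........######.....#######.........
.......#######....#######..........
.......#########.########..........
......###################..........
.....###################...........
.....###..#############............
....###.....##########.............
....###.......######...............
...................................
...................................
...................................
...................................
...................................
...................................
...................................
...................................
...................................
...................................
...................................
[317.40260474 211.39776521]
[354.82264761 211.6131106 ]
```

Call:
{"op": "send_rows", "data": {"commands": [[0,0,0,-0.03,-0.04,1,1],[0,0,0,-0.03,-0.04,2,1],[0,0,0,-0.03,-0.04,2.8,1],[0,0,0,-0.03,-0.04,3.4,1],[0,0,0,-0.03,-0.04,3.9,1],[0,0,0,-0.03,-0.04,4.2,1],[0,0,0,-0.03,-0.04,4.2,1],[0,0,0,-0.03,-0.04,4.2,0],[0,0,0,-0.03,-0.04,4.2,0],[0,0,0,-0.03,-0.04,4.2,0],[0,0,0,-0.03,-0.04,4.2,0],[0,0,0,-0.03,-0.04,4.2,0],[0,0,0,-0.03,-0.04,4.2,0],[0,0,0,-0.03,-0.04,4.2,0],[0,0,0,-0.03,-0.04,4.2,0]]}}

```text
time_s: 3.12
position: [0.593, -0.2279, 0.1252]
tcp_rot: [[0.087, -0.996, 0.0], [-0.996, -0.087, -0.001], [0.001, -0.0, -1.0]]
force: [-2.1, -1.1, 5.2]
opening: 0.708
grasp_force: 30.0
```

Call:
{"op": "send_rows", "data": {"commands": [[0,0,-0.6,0,0,-0.005,0],[0,0,-1.2,0,0,-0.01,0],[0,0,-1.8,0,0,-0.015,0],[0,0,-2.4,0,0,-0.02,0],[0,0,-3,0,0,-0.025,0],[0,0,-3.6,0,0,-0.03,0],[0,0,-4.2,0,0,-0.035,0],[0,0,-4.8,0,0,-0.04,0],[0,0,-5.4,0,0,-0.04,0],[0,0,-6,0,0,-0.045,0],[0,0,-6.8,0,0,-0.05,0],[0,0,-7.6,0,0,-0.06,0],[0,0,-8.4,0,0,-0.065,0],[0,0,-9.2,0,0,-0.07,0],[0,0,-10,0,0,-0.075,0],[0,0,-10.8,0,0,-0.08,0],[0,0,-11.6,0,0,-0.09,0],[0,0,-12,0,0,-0.09,0],[0,0,-12,0,0,-0.09,0]]}}

```text
time_s: 4.7
position: [0.5934, -0.2275, 0.1268]
tcp_rot: [[0.906, -0.422, 0.001], [-0.422, -0.906, 0.0], [0.0, -0.001, -1.0]]
force: [1.0, 0.6, 0.3]
opening: 0.707
grasp_force: 30.0
```

```bash
python3 - <<'E'
from h import *
from rig import optics,read_state
go((.593,-.228,.13),115); print(read_state()["moment"])
c=optics.capture("side");y,x,w,h=205,295,80,70
cv2.imwrite("pics/z3.png",cv2.resize(c["image"][y:y+h,x:x+w],None,fx=7,fy=7,interpolation=cv2.INTER_CUBIC))
E
```

```text
4.7 pos [ 0.5934 -0.2275  0.1268] psi -24.98 j6 83.9 open 0.707 gf 30.0 F [1.  0.6 0.3]
row [ 0.0e+00 -1.0e-02 -2.8e+01] [-0.005  0.022 -0.106]
[ 0.05320105 -0.05386613  0.035418  ]
```

View pics/z3.png

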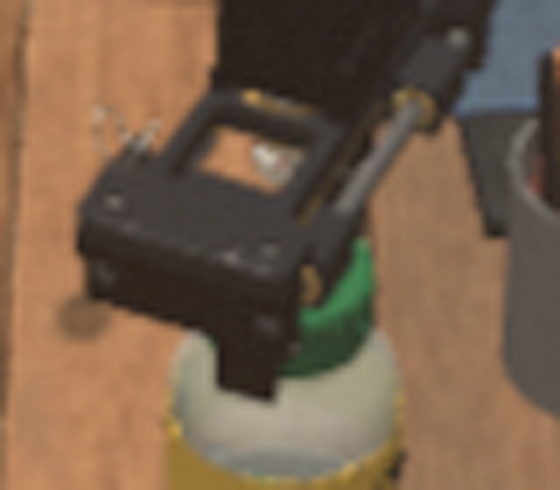

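The side crop shows the fingers around the green lid on the jar. The tool turned 60° with only small forces on the wrist, so I'll keep twisting.

Call:
{"op": "send_rows", "data": {"commands": [[0,0,-0.8,0,0,-0.005,0],[0,0,-1.6,0,0,-0.01,0],[0,0,-2.4,0,0,-0.02,0],[0,0,-3.2,0,0,-0.025,0],[0,0,-4,0,0,-0.03,0],[0,0,-4.8,0,0,-0.035,0],[0,0,-5.6,0,0,-0.04,0],[0,0,-6.4,0,0,-0.05,0],[0,0,-7.2,0,0,-0.055,0],[0,0,-8,0,0,-0.06,0],[0,0,-8.8,0,0,-0.065,0],[0,0,-9.6,0,0,-0.07,0],[0,0,-10.4,0,0,-0.08,0],[0,0,-11.2,0,0,-0.085,0],[0,0,-12,0,0,-0.09,0],[0,0,-12.8,0,0,-0.095,0],[0,0,-13.6,0,0,-0.1,0],[0,0,-14.4,0,0,-0.11,0],[0,0,-15,0,0,-0.115,0],[0,0,-15,0,0,-0.115,0]]}}

```text
time_s: 6.42
position: [0.5931, -0.2271, 0.1303]
tcp_rot: [[0.643, 0.766, -0.0], [0.766, -0.643, 0.001], [0.001, -0.001, -1.0]]
force: [-0.2, 0.8, -0.1]
opening: 0.71
grasp_force: 30.0
```

Call:
{"op": "send_rows", "data": {"commands": [[0,0,-0.8,0,0,-0.005,0],[0,0,-1.6,0,0,-0.01,0],[0,0,-2.4,0,0,-0.02,0],[0,0,-3.2,0,0,-0.025,0],[0,0,-4,0,0,-0.03,0],[0,0,-4.8,0,0,-0.035,0],[0,0,-5.6,0,0,-0.04,0],[0,0,-6.4,0,0,-0.05,0],[0,0,-7.2,0,0,-0.055,0],[0,0,-8,0,0,-0.06,0],[0,0,-8.8,0,0,-0.065,0],[0,0,-9.6,0,0,-0.07,0],[0,0,-10.4,0,0,-0.08,0],[0,0,-11.2,0,0,-0.085,0],[0,0,-12,0,0,-0.09,0],[0,0,-12.8,0,0,-0.095,0],[0,0,-13.4,0,0,-0.1,0],[0,0,-13.4,0,0,-0.1,0]]}}

```text
time_s: 7.92
position: [0.5926, -0.2267, 0.1332]
tcp_rot: [[-0.453, 0.892, -0.001], [0.892, 0.453, 0.002], [0.002, -0.0, -1.0]]
force: [-1.6, 1.7, 0.4]
opening: 0.707
grasp_force: 30.0
```

Call:
{"op": "send_rows", "data": {"commands": [[0,0,0,0,0,-0.05,0],[0,0,0,0,0,-0.1,0],[0,0,0,0,0,-0.15,0],[0,0,0,0,0,-0.2,0]]}}

```text
time_s: 8.25
position: [0.5925, -0.2273, 0.1394]
tcp_rot: [[-0.453, 0.891, -0.001], [0.891, 0.453, 0.001], [0.001, -0.001, -1.0]]
force: [-1.0, 1.1, -1.7]
opening: 0.705
grasp_force: 30.0
```

Call:
{"op": "send_rows", "data": {"commands": [[0,0,0,0,0,-0.5,0],[0,0,0,0,0,-1,0],[0,0,0,0,0,-1.7,0],[0,0,0,0,0,-2.2,0],[0,0,0,0,0,-2.5,0],[0,0,0,0,0,-2.5,0]]}}

```text
time_s: 8.75
position: [0.595, -0.2293, 0.2177]
tcp_rot: [[-0.454, 0.891, 0.006], [0.891, 0.454, -0.004], [-0.007, 0.003, -1.0]]
force: [0.5, -0.2, -0.7]
opening: 0.708
grasp_force: 30.0
```

```bash
python3 - <<'E'
from h import *
from rig import optics
go((.43,.013,.1),90)
c=optics.capture("side");x,y,w,h=200,130,200,180
cv2.imwrite("pics/z4.png",cv2.resize(c["image"][y:y+h,x:x+w],None,fx=3,fy=3,interpolation=cv2.INTER_CUBIC))
E
```

```text
8.75 pos [ 0.595  -0.2293  0.2177] psi 116.97 j6 -58.0 open 0.708 gf 30.0 F [ 0.5 -0.2 -0.7]
row [0.06 0.07 5.39] [ 9.718 -1.253  3.855]
```

View pics/z4.png

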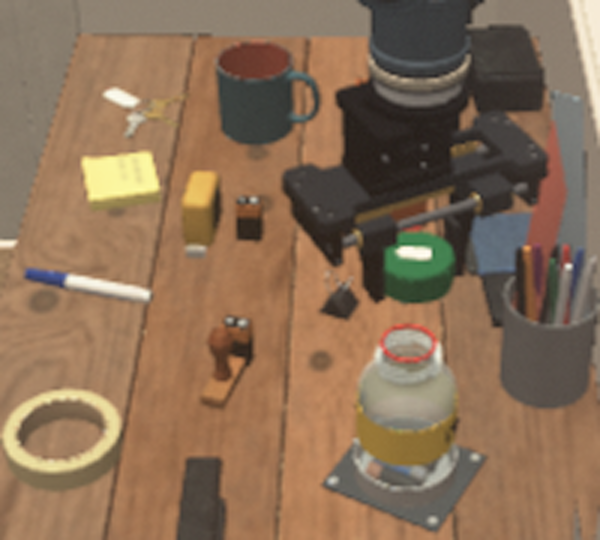

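The crop shows the lid held off the jar, the red jar rim exposed at ≈(336,244.5), and the desk free between the two batteries.

Call:
{"op": "send_rows", "data": {"commands": [[0,0,1.4,2.4,-0.31,0.2,0],[0,0,2.7,4.9,-0.63,0.3,0],[0,0,4,7.3,-0.94,0.4,0],[0,0,5.4,9.72,-1.25,0.5,0],[0,0,5.4,9.72,-1.25,0.6,0],[0,0,5.4,9.72,-1.25,0.6,0],[0,0,5.4,9.72,-1.25,0.6,0],[0,0,5.4,9.72,-1.25,0.6,0],[0,0,5.4,9.72,-1.25,1.6,0],[0,0,5.4,9.72,-1.25,2.6,0],[0,0,5.4,9.72,-1.25,3.8,0],[0,0,5.4,9.72,-1.25,5,0],[0,0,5.4,9.72,-1.25,6,0],[0,0,5.4,9.72,-1.25,6.4,0],[0,0,5.4,9.72,-1.25,6.4,0],[0,0,5.4,9.72,-1.25,6.4,0]]}}

```text
time_s: 10.13
position: [0.4266, 0.0151, 0.0216]
tcp_rot: [[0.0, 1.0, -0.003], [1.0, -0.0, 0.001], [0.001, -0.003, -1.0]]
force: [0.4, 0.7, 0.6]
opening: 0.707
grasp_force: 30.0
```

```bash
python3 - <<'E'
from h import *
from rig import optics
go((.43,.013,.004),90)
for n,b in(("side",(310,230,50,30)),("top",(350,160,45,40))):
    c=optics.capture(n);np.savez(n+"2.npz",**c);x,y,w,h=b
    hs=cv2.cvtColor(c["image"][y:y+h,x:x+w],cv2.COLOR_BGR2HSV)
    m=(cv2.inRange(hs,(0,150,70),(7,255,255))|cv2.inRange(hs,(172,120,70),(180,255,255)))
    p=cv2.findNonZero(m); 
    if p is None: print(n,"none");continue
    e=cv2.minAreaRect(p);q=np.array(e[0])+(x,y);print(n,len(p),e,q,ray(c,q,.15))
    for r in m: print(''.join('#' if v else '.' for v in r))
E
```

```text
10.1333 pos [0.4266 0.0151 0.0216] psi 89.99 j6 -13.0 open 0.707 gf 30.0 F [0.4 0.7 0.6]
row [-0.03 -0.01 -0.  ] [-0.07   0.114  0.586]
side 34 ((26.0, 14.0), (12.0, 16.0), 90.0) [336. 244.] [ 0.59380559 -0.22910803  0.15      ]
..................................................
..................................................
..................................................
..................................................
..................................................
..................................................
..................................................
..................................................
......................########....................
....................####......##..................
..................##...........###................
..................#..............##...............
..................................#...............
..................................#...............
..................................................
..................................................
..................................................
....
[... 1923 characters left out ...]
..........
.............................................
.............................................
.............................................
.............................................
.............................................
.............................................
.............................................
.............................................
.............................................
.............................................
.............................................
.............................................
.............................................
.............................................
.............................................
```

Call:
{"op": "send_rows", "data": {"commands": [[0,0,0,0,0,0.2,0],[0,0,0,0,0,0.4,0],[0,0,0,0,0,0.55,0],[0,0,0,0,0,0.6,0],[0,0,0,0,0,0.6,0]]}}

```text
time_s: 10.65
position: [0.4272, 0.0152, 0.0043]
tcp_rot: [[-0.0, 1.0, -0.0], [1.0, 0.0, 0.0], [0.0, -0.0, -1.0]]
force: [-1.1, -0.6, -0.6]
opening: 0.706
grasp_force: 30.0
```

Call:
{"op": "send_rows", "data": {"commands": [[0,0,0,0,0,0.08,0],[0,0,0,0,0,0.08,0],[0,0,0,0,0,0.08,0.76],[0,0,0,0,0,0.08,0.8],[0,0,0,0,0,0.08,0.85],[0,0,0,0,0,0.08,0.88],[0,0,0,0,0,0.08,0.88],[0,0,0,0,0,0.08,0.88]]}}

```text
time_s: 11.32
position: [0.4273, 0.0151, 0.0023]
tcp_rot: [[-0.0, 1.0, 0.0], [1.0, 0.0, -0.0], [-0.0, 0.0, -1.0]]
force: [-0.1, -0.3, -0.3]
opening: 0.871
grasp_force: 0.0
```

Call:
{"op": "send_rows", "data": {"commands": [[0,0,0,0,0,-0.3,0.88],[0,0,0,0,0,-0.8,0.88],[0,0,0,0,0,-1.8,0.88],[0,0,0,0,0,-2.8,0.88],[0,0,0,0,0,-3.8,0.88],[0,0,0,0,0,-4,0.88],[0,0,0,0,0,-4,0.88],[0,0,0,0,0,-4,0.88]]}}

```text
time_s: 11.98
position: [0.4271, 0.0151, 0.1225]
tcp_rot: [[-0.0, 1.0, 0.001], [1.0, 0.0, -0.0], [-0.0, 0.001, -1.0]]
force: [-0.4, 0.3, -0.4]
opening: 0.881
grasp_force: 0.0
```

```bash
python3 - <<'E'
from h import *
from rig import optics
for n in("side","top"):
    c=optics.capture(n);ce,s=mask_c(c["image"],(45,60,30),(90,255,255),(200,180,140,110));print(n,ce,s,ray(c,ce,.013))
print("b");go((.4385,.112,.12),-5)
print("a");go((.4395,-.082,.12),72)
E
```

```text
side [277.44223108 225.03984064] [268 216  20  19 251] [0.42737663 0.00955853 0.013     ]Traceback (most recent call last):
  File "<stdin>", line 4, in <module>
  File "h.py", line 12, in mask_c
    i=1+np.argmax(s[1:,4]);return ce[i],s[i]
        ~~~~~~~~~^^^^^^^^^
    return _wrapfunc(a, 'argmax', axis=axis, out=out, **kwds)
    return bound(*args, **kwds)
ValueError: attempt to get argmax of an empty sequence
```

```bash
python3 - <<'E'
from h import *
print("b");go((.439,.114,.1),-5)
E
```

```text
b
12.0833 pos [0.4263 0.0153 0.1213] psi 90.0 j6 -13.0 open 0.881 gf 0.0 F [0.1 0.  0.5]
row [-0.03  0.02 19.  ] [3.289 0.425 0.71 ]
```

Call:
{"op": "send_rows", "data": {"commands": [[0,0,1.4,1,0.1,0.2,0.6],[0,0,2.8,2,0.2,0.4,0.6],[0,0,4.2,3.29,0.43,0.7,0.6],[0,0,5.6,3.29,0.43,0.7,0.6],[0,0,7,3.29,0.43,0.7,0.6],[0,0,8.4,3.29,0.43,0.7,0.6],[0,0,9.8,3.29,0.43,0.7,0.6],[0,0,11.2,3.29,0.43,0.7,0.6],[0,0,12.6,3.29,0.43,0.7,0.6],[0,0,14,3.29,0.43,0.7,0.6],[0,0,15.4,3.29,0.43,0.7,0.6],[0,0,16.8,3.29,0.43,0.7,0.6],[0,0,18.2,3.29,0.43,0.7,0.6],[0,0,19,3.29,0.43,0.7,0.6],[0,0,19,3.29,0.43,0.7,0.6],[0,0,19,3.29,0.43,0.7,0.6]]}}

```text
time_s: 13.42
position: [0.4393, 0.1138, 0.0999]
tcp_rot: [[0.996, -0.085, -0.003], [-0.085, -0.996, -0.0], [-0.003, 0.0, -1.0]]
force: [-0.2, -0.3, -0.5]
opening: 0.601
grasp_force: 0.0
```

```bash
python3 - <<'E'
from h import *
go((.439,.114,.024),-5)
E
```

```text
13.4167 pos [0.4393 0.1138 0.0999] psi -4.88 j6 95.2 open 0.601 gf 0.0 F [-0.2 -0.3 -0.5]
row [0.   0.04 0.02] [-1.000e-03 -8.000e-03  2.531e+00]
```

Call:
{"op": "send_rows", "data": {"commands": [[0,0,0,0,0,0.6,0.6],[0,0,0,0,0,1.2,0.6],[0,0,0,0,0,1.8,0.6],[0,0,0,0,0,2.3,0.6],[0,0,0,0,0,2.5,0.6],[0,0,0,0,0,2.5,0.6],[0,0,0,0,0,2.5,0],[0,0,0,0,0,2.5,0],[0,0,0,0,0,2.5,0],[0,0,0,0,0,2.5,0],[0,0,0,0,0,2.5,0],[0,0,0,0,0,2.5,0],[0,0,0,0,0,2.5,0],[0,0,0,0,0,2.5,0]]}}

```text
time_s: 14.58
position: [0.4405, 0.1138, 0.0266]
tcp_rot: [[0.996, -0.087, 0.001], [-0.087, -0.996, 0.0], [0.001, -0.0, -1.0]]
force: [-0.0, -0.2, 4.6]
opening: 0.198
grasp_force: 30.0
```

Call:
{"op": "send_rows", "data": {"commands": [[0,0,0,0,0,-0.3,0],[0,0,0,0,0,-0.9,0],[0,0,0,0,0,-2,0],[0,0,0,0,0,-3.3,0],[0,0,0,0,0,-4.6,0],[0,0,0,0,0,-5.8,0],[0,0,0,0,0,-6.2,0],[0,0,0,0,0,-6.2,0],[0,0,0,0,0,-6.2,0]]}}

```text
time_s: 15.33
position: [0.4399, 0.1139, 0.2128]
tcp_rot: [[0.996, -0.087, 0.001], [-0.087, -0.996, 0.0], [0.001, -0.0, -1.0]]
force: [-0.6, 0.1, 0.1]
opening: 0.196
grasp_force: 30.0
```

```bash
python3 - <<'E'
from h import *
go((.593,-.2275,.215),-5)
E
```

```text
15.3333 pos [0.4399 0.1139 0.2128] psi -4.99 j6 95.4 open 0.196 gf 30.0 F [-0.6  0.1  0.1]
row [-0.   -0.02  0.  ] [ 6.074 10.891 -0.065]
```

Call:
{"op": "send_rows", "data": {"commands": [[0,0,0,0.5,0.9,0,0],[0,0,0,1.1,1.98,0,0],[0,0,0,1.75,3.1,0,0],[0,0,0,2.4,4.3,0,0],[0,0,0,3,5.4,0,0],[0,0,0,3.65,6.5,0,0],[0,0,0,4.3,7.7,0,0],[0,0,0,4.9,8.8,0,0],[0,0,0,5.4,9.7,0,0],[0,0,0,5.85,10.5,0,0],[0,0,0,6.07,10.89,0,0],[0,0,0,6.07,10.89,0,0],[0,0,0,6.07,10.89,0,0]]}}

```text
time_s: 16.42
position: [0.5915, -0.227, 0.2092]
tcp_rot: [[0.996, -0.088, -0.005], [-0.088, -0.996, 0.004], [-0.005, -0.003, -1.0]]
force: [-0.3, 0.5, -0.7]
opening: 0.193
grasp_force: 30.0
```

```bash
python3 - <<'E'
from h import *
from rig import optics
go((.593,-.2275,.158),-5)
c=optics.capture("side");x,y,w,h=285,190,100,80
cv2.imwrite("pics/z5.png",cv2.resize(c["image"][y:y+h,x:x+w],None,fx=7,fy=7,interpolation=cv2.INTER_CUBIC))
E
```

```text
16.4167 pos [ 0.5915 -0.227   0.2092] psi -5.07 j6 64.0 open 0.193 gf 30.0 F [-0.3  0.5 -0.7]
row [-0.04  0.06 -0.01] [0.06  0.017 1.707]
```

View pics/z5.png

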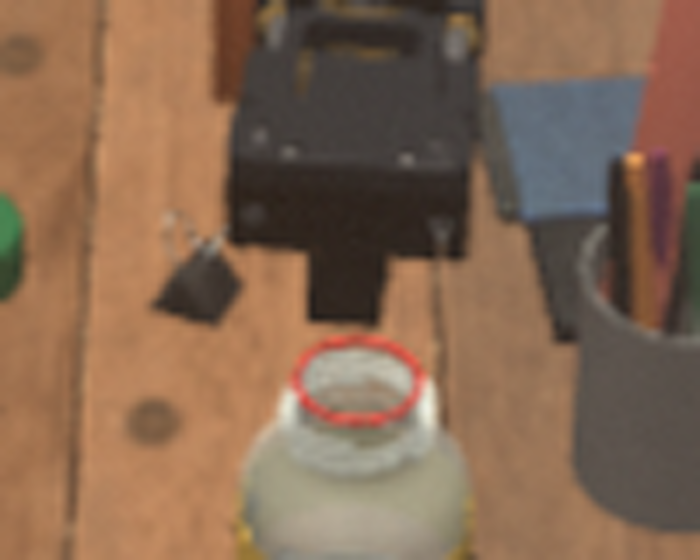

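The crop shows battery_b hanging below the gripper: its black lower part is centred at u≈334.1 and ends at v≈235.5. The jar mouth is centred at u≈336, so the battery sits slightly to −x.

```bash
python3 - <<'E'
from h import *
c=dict(np.load("side2.npz"))
P=c["intrinsics"]@c["extrinsics"][:3]
for q in((.5915,-.236,.183),(.5915-.013,-.236,.183),(.5915+.013,-.236,.183),(.593,-.2275,.15)):
    v=P@np.array([*q,1]);print(v[:2]/v[2])
print(ray(c,(285+360/7-.43,190+381/7-.43),.15))
E
```

```text
[335.40798991 235.54999098]
[329.97711881 235.51888275]
[340.83879533 235.58109883]
[335.65745653 243.56182752]
[ 0.59380221 -0.2291028   0.15      ]
```

Call:
{"op": "send_rows", "data": {"commands": [[0,0,0,0.15,0,0,0],[0,0,0,0.15,0,0.2,0],[0,0,0,0.15,0,0.5,0],[0,0,0,0.15,0,0.8,0],[0,0,0,0.15,0,1.1,0],[0,0,0,0.15,0,1.4,0],[0,0,0,0.15,0,1.6,0],[0,0,0,0.15,0,1.6,0],[0,0,0,0.15,0,1.6,0]]}}

```text
time_s: 17.22
position: [0.5973, -0.2278, 0.1635]
tcp_rot: [[0.996, -0.087, -0.001], [-0.087, -0.996, 0.001], [-0.001, -0.001, -1.0]]
force: [0.6, 0.4, -0.1]
opening: 0.2
grasp_force: 30.0
```

Call:
{"op": "send_rows", "data": {"commands": [[0,0,0,-0.04,0,0.1,0],[0,0,0,-0.04,0,0.2,0],[0,0,0,-0.04,0,0.2,0],[0,0,0,-0.04,0,0.2,0.4],[0,0,0,-0.04,0,0.2,0.4],[0,0,0,-0.04,0,0.2,0.4],[0,0,0,-0.04,0,0.2,0.5],[0,0,0,-0.04,0,0.2,0.5],[0,0,0,-0.04,0,-0.5,0.5],[0,0,0,-0.04,0,-1.5,0.5],[0,0,0,-0.04,0,-2,0.6],[0,0,0,-0.04,0,-2,0.6],[0,0,0,-0.04,0,-2,0.6]]}}

```text
time_s: 18.3
position: [0.5968, -0.228, 0.2251]
tcp_rot: [[0.996, -0.087, 0.002], [-0.087, -0.996, -0.001], [0.002, 0.001, -1.0]]
force: [-0.4, -0.4, -0.6]
opening: 0.582
grasp_force: 0.0
```

```bash
python3 - <<'E'
from h import *
from rig import optics
c=optics.capture("side");x,y,w,h=225,185,140,115
cv2.imwrite("pics/z6.png",cv2.resize(c["image"][y:y+h,x:x+w],None,fx=5,fy=5,interpolation=cv2.INTER_CUBIC))
go((.439,-.079,.16),-106); go((.439,-.079,.16),73)
E
```

```text
18.35 pos [ 0.596  -0.2275  0.2237] psi -5.0 j6 64.1 open 0.589 gf 0.0 F [0.5 0.4 0.1]
row [0.00e+00 1.00e-02 2.02e+01] [-5.642 -4.475  2.13 ]
18.35 pos [ 0.596  -0.2275  0.2237] psi -5.0 j6 64.1 open 0.589 gf 0.0 F [0.5 0.4 0.1]
row [-1.00e-02  0.00e+00 -1.56e+01] [-5.642 -4.475  2.13 ]
```

View pics/z6.png

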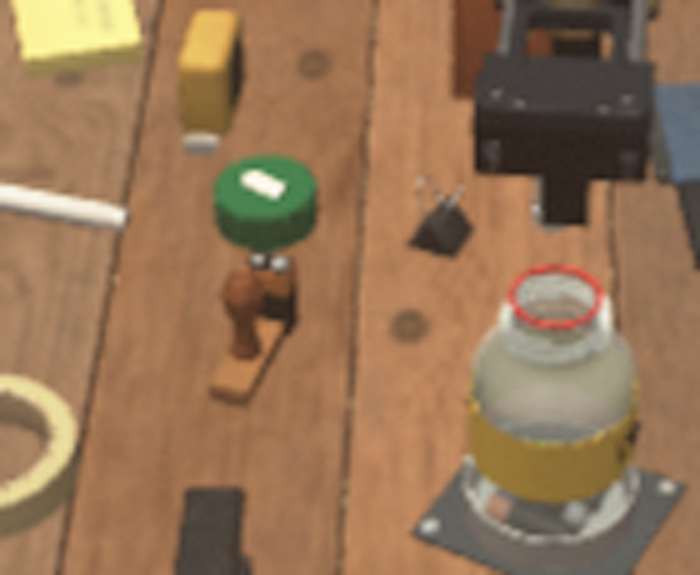

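The crop shows the lid lying flat and upright on the desk. Battery_b has gone from both the gripper and the desk. Battery_a and the stamp look undisturbed.

Call:
{"op": "send_rows", "data": {"commands": [[0,0,-1.3,-0.5,-0.4,0,0.6],[0,0,-2.6,-1.2,-0.95,0,0.6],[0,0,-3.9,-2,-1.6,0,0.6],[0,0,-5.2,-2.9,-2.3,0.3,0.6],[0,0,-6.5,-3.8,-3,0.6,0.6],[0,0,-7.8,-4.7,-3.7,1,0.6],[0,0,-9.1,-5.3,-4.2,1.5,0.6],[0,0,-10.4,-5.64,-4.47,2,0.6],[0,0,-11.7,-5.64,-4.47,2.5,0.6],[0,0,-13,-5.64,-4.47,3,0.6],[0,0,-14.3,-5.64,-4.47,3.5,0.6],[0,0,-15.6,-5.64,-4.47,3.8,0.6],[0,0,-15.6,-5.64,-4.47,3.8,0.6],[0,0,-15.6,-5.64,-4.47,3.8,0.6],[0,0,-15.6,-5.64,-4.47,3.8,0.6]]}}

```text
time_s: 19.6
position: [0.4393, -0.0793, 0.11]
tcp_rot: [[0.295, 0.956, -0.001], [0.956, -0.295, 0.0], [0.0, -0.001, -1.0]]
force: [0.3, -0.7, 0.8]
opening: 0.595
grasp_force: 0.0
```

```bash
python3 - <<'E'
from h import *
go((.439,-.079,.024),73)
E
```

```text
19.6 pos [ 0.4393 -0.0793  0.11  ] psi 72.86 j6 -7.5 open 0.595 gf 0.0 F [ 0.3 -0.7  0.8]
row [-0.01 -0.   -0.03] [ 0.008 -0.01   2.866]
```

Call:
{"op": "send_rows", "data": {"commands": [[0,0,0,0,0,0.6,0.6],[0,0,0,0,0,1.2,0.6],[0,0,0,0,0,1.8,0.6],[0,0,0,0,0,2.3,0.6],[0,0,0,0,0,2.7,0.6],[0,0,0,0,0,2.85,0.6],[0,0,0,0,0,2.85,0.6],[0,0,0,0,0,2.85,0],[0,0,0,0,0,2.85,0],[0,0,0,0,0,2.85,0],[0,0,0,0,0,2.85,0],[0,0,0,0,0,2.85,0],[0,0,0,0,0,2.85,0],[0,0,0,0,0,2.85,0]]}}

```text
time_s: 20.77
position: [0.4397, -0.0795, 0.0252]
tcp_rot: [[0.292, 0.956, 0.001], [0.956, -0.292, -0.0], [-0.0, 0.001, -1.0]]
force: [-0.1, -0.1, 5.8]
opening: 0.299
grasp_force: 30.0
```

Call:
{"op": "send_rows", "data": {"commands": [[0,0,0,0,0,-0.3,0],[0,0,0,0,0,-0.9,0],[0,0,0,0,0,-2,0],[0,0,0,0,0,-3.3,0],[0,0,0,0,0,-4.6,0],[0,0,0,0,0,-5.8,0],[0,0,0,0,0,-6.3,0],[0,0,0,0,0,-6.3,0],[0,0,0,0,0,-6.3,0]]}}

```text
time_s: 21.52
position: [0.4396, -0.0794, 0.2147]
tcp_rot: [[0.292, 0.956, 0.002], [0.956, -0.292, -0.001], [-0.0, 0.002, -1.0]]
force: [-0.4, 0.7, -0.8]
opening: 0.301
grasp_force: 30.0
```

```bash
python3 - <<'E'
from h import *
go((.5935,-.2275,.212),73)
E
```

```text
21.5167 pos [ 0.4396 -0.0794  0.2147] psi 73.01 j6 -7.6 open 0.301 gf 30.0 F [-0.4  0.7 -0.8]
row [0.03 0.   0.  ] [-3.221  6.348  0.105]
```

Call:
{"op": "send_rows", "data": {"commands": [[0,0,0,-0.3,0.6,0,0],[0,0,0,-0.8,1.6,0,0],[0,0,0,-1.4,2.7,0,0],[0,0,0,-2,3.9,0,0],[0,0,0,-2.5,5,0,0],[0,0,0,-3,5.9,0,0],[0,0,0,-3.22,6.35,0,0],[0,0,0,-3.22,6.35,0,0],[0,0,0,-3.22,6.35,0,0],[0,0,0,-3.22,6.35,0,0]]}}

```text
time_s: 22.35
position: [0.5915, -0.226, 0.2115]
tcp_rot: [[0.292, 0.956, -0.005], [0.956, -0.292, 0.003], [0.002, -0.006, -1.0]]
force: [0.1, 0.6, -0.6]
opening: 0.303
grasp_force: 30.0
```

```bash
python3 - <<'E'
from h import *
from rig import optics
go((.5935,-.2275,.158),73)
c=optics.capture("side");x,y,w,h=285,190,100,80
cv2.imwrite("pics/z7.png",cv2.resize(c["image"][y:y+h,x:x+w],None,fx=7,fy=7,interpolation=cv2.INTER_CUBIC))
P=c["intrinsics"]@c["extrinsics"][:3];from rig import read_state
p=read_state()["position"];X=np.array([.956,-.292,0]);Y=np.array([.292,.956,0])
for sx,sy in((-1,-1),(1,-1),(1,1),(-1,1)):
    q=P@np.array([*(p+[0,0,-.0255]+sx*.01325*X+sy*.00875*Y),1]);q=q[:2]/q[2];print("corner zoom",(q-[x,y]+.43)*7)
E
```

```text
22.35 pos [ 0.5915 -0.226   0.2115] psi 73.01 j6 -14.0 open 0.303 gf 30.0 F [ 0.1  0.6 -0.6]
row [-0.06 -0.02  0.  ] [-0.03   0.089  1.784]
corner zoom [311.83268195 302.81217727]
corner zoom [386.37237247 317.912093  ]
corner zoom [399.94158779 286.45016794]
corner zoom [326.13344464 271.66754013]
```

View pics/z7.png

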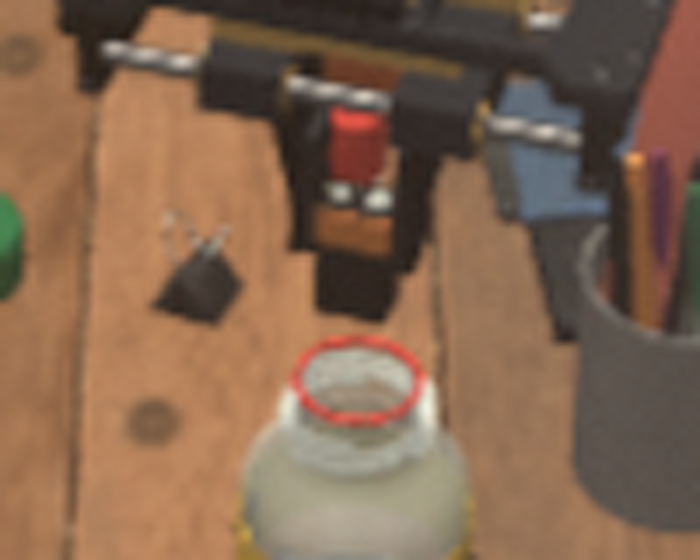

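The crop shows battery_a held upright above the mouth. Its lower edge runs from (330,234) to (340,235.5), and the mouth is centred at ≈(336,244). I'll shift about 2 mm and lower it.

Call:
{"op": "send_rows", "data": {"commands": [[0,0,0,-0.04,0.06,0,0],[0,0,0,-0.04,0.06,0.2,0],[0,0,0,-0.04,0.06,0.5,0],[0,0,0,-0.04,0.06,0.8,0],[0,0,0,-0.04,0.06,1.1,0],[0,0,0,-0.04,0.06,1.4,0],[0,0,0,-0.04,0.06,1.65,0],[0,0,0,-0.04,0.06,1.75,0],[0,0,0,-0.04,0.06,1.75,0]]}}

```text
time_s: 23.15
position: [0.5942, -0.2288, 0.1597]
tcp_rot: [[0.292, 0.956, -0.002], [0.956, -0.292, 0.001], [0.001, -0.003, -1.0]]
force: [0.3, 1.1, -0.9]
opening: 0.306
grasp_force: 30.0
```

Call:
{"op": "send_rows", "data": {"commands": [[0,0,0,0,0,0.05,0],[0,0,0,0,0,0.05,0],[0,0,0,0,0,0.05,0.5],[0,0,0,0,0,0.05,0.5],[0,0,0,0,0,0.05,0.5],[0,0,0,0,0,0.05,0.6],[0,0,0,0,0,0.05,0.6],[0,0,0,0,0,-0.5,0.6],[0,0,0,0,0,-1.5,0.6],[0,0,0,0,0,-2.5,0.6],[0,0,0,-1,-2,-3,0.6],[0,0,0,-1.5,-3,-3,0.6],[0,0,0,-2,-4,-3,0.6],[0,0,0,-2,-4,-3,0.6],[0,0,0,-2,-4,-3,0.6],[0,0,0,-2,-4,-3,0.6]]}}

```text
time_s: 24.48
position: [0.463, -0.252, 0.2518]
tcp_rot: [[0.294, 0.956, 0.002], [0.956, -0.294, -0.001], [-0.0, 0.002, -1.0]]
force: [0.7, -0.2, -0.5]
opening: 0.6
grasp_force: 0.0
```

```bash
python3 - <<'E'
from h import *
from rig import optics
go((.45,-.2,.25),73)
o=[]
for n,(x,y,w,h) in(("side",(215,150,160,200)),("top",(250,130,160,200))):
    c=optics.capture(n);o.append(cv2.resize(c["image"][y:y+h,x:x+w],None,fx=2.5,fy=2.5,interpolation=cv2.INTER_CUBIC))
cv2.imwrite("pics/z8.png",np.hstack(o))
E
```

```text
24.4833 pos [ 0.463  -0.252   0.2518] psi 72.91 j6 -23.7 open 0.6 gf 0.0 F [ 0.7 -0.2 -0.5]
row [ 0.02  0.   -0.02] [ 1.53  -0.925  0.057]
```

View pics/z8.png

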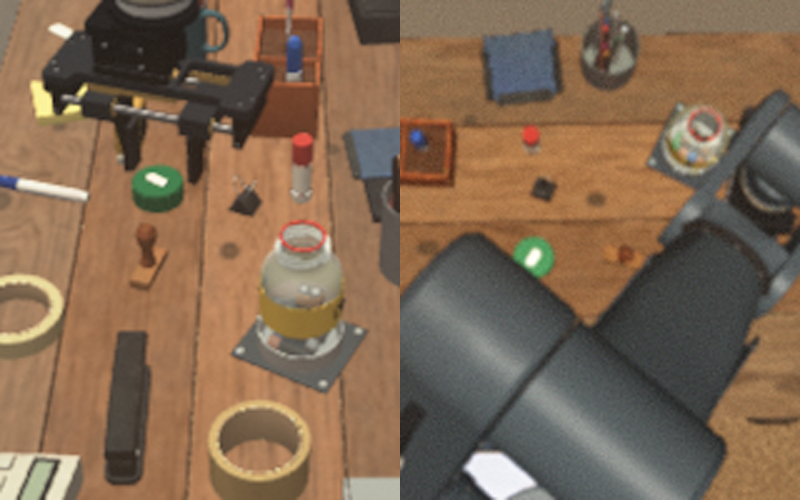

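The side view shows the lid flat and upright on the desk, both batteries gone from the desk, and battery studs visible inside the jar at about (339,268). The stamp, stapler and clip look undisturbed, and the gripper is clear.

```bash
python3 -c "
from rig import bot
print(bot.hand_in())"
```

```text
the job is handed in; nothing more can be done
None
```

I handed the job in at about 24.5 s: the lid is unscrewed and lies flat, right way up, clear of the jar. Both 9-volt batteries went into the jar, and nothing else on the desk looks disturbed in the last pictures.

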